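# Switch the pickup tester over to its round key

### The job

The pickup test box on the bench is still set to its square-topped key, which is latched down. Switch it over to the round-topped key: press that key fully home so that it stays latched down and the square key pops up, then let go. Do not press either of the other two keys, and leave the things lying round the box where they are.

Things in the scene. Friction and masses are not known exactly. Their poses are not given: they have to be found in the camera images.
- tester: Pickup test box, fixed to the bench: grey case, wooden cheeks (61 mm high), flat aluminium panel 55 mm above the bench; 154 mm deep (its x, pointing to the back) by 244 mm wide (its y, to the left), flat meter and 12 mm knob on the far half. Origin under its centre, on the bench. Four black keys stand in a row 32 mm in front of its centre at y = -69, -23, 23, 69 mm; their order varies.
- key_round_top (a point): The round-topped key: black disc cap, diameter 34 mm, 12 mm thick. This point is the centre of the top face of its cap and moves with it; axes as the test box's. Cap top above the bench: 83 mm when up, 72.5 mm latched, 69 mm at the stop.
- key_round (a joint): Travel of the round key downwards in m: 0 up, about 0.0105 latched, 0.014 at its hard stop. It resists with 1 to 3 N before the stop when pressed slowly. Interlocked: on its way down it frees the latched key, which springs up; held at the stop for 0.2 s it stays latched when let go.
- key_square_top (a point): The square-topped key: black square cap 34 x 34 mm, 12 mm thick. It is latched down at the start. This point is the centre of the top face of its cap and moves with it; axes as the test box's. Cap top above the bench: 83 mm when up, 72.5 mm latched, 69 mm at the stop.
- key_square (a joint): Travel of the square key downwards in m: 0 up, about 0.0105 latched, 0.014 at the stop.
- key_bar (a joint): The slim bar key: black bar cap 14 mm wide (along the row) and 40 mm long (across it), 12 mm thick; up at the start. Value: its travel downwards in m, 0 up, about 0.0105 latched, 0.014 at the stop.
- key_cross (a joint): The cross key: black plus-shaped cap, 38 mm over its arms, arms 12 mm wide, 12 mm thick; up at the start. Value: its travel downwards in m, 0 up, about 0.0105 latched, 0.014 at the stop.
- capo_clamp: Bystander: black U-shaped guitar capo, 40 x 75 x 18 mm, lying left of the box; loose. Origin under its centre.
- tape_loose: Bystander: roll of yellow tape lying flat, 62 x 75 x 24 mm, left of the box towards its back; loose. Origin under its centre.
- sanding_block: Bystander: brown wooden sanding block, 48 x 120 x 36 mm, lying right of the box; loose. Origin under its centre.

How it is judged:
At the end, for the whole second after the job is handed in: The round key stays latched down by itself (travel 8.5 to 12.5 mm); the square, bar and cross keys are all up (travel under 2 mm) (value of joint key_round between 0.0085 and 0.0125 m and value of joint each of key_square, key_bar, key_cross below 0.002 m); the robot touches nothing.
It fails at once if the bar key is pressed (more than 5 mm) (value of joint key_bar above 0.005 m).
It fails at once if the cross key is pressed (more than 5 mm) (value of joint key_cross above 0.005 m).
It fails at once if the capo is shifted by more than 20 mm (distance of capo_clamp from where it was at the start of the episode above 0.02 m).
It fails at once if the roll of tape is shifted by more than 20 mm (distance of tape_loose from where it was at the start of the episode above 0.02 m).
It fails at once if the sanding block is shifted by more than 20 mm (distance of sanding_block from where it was at the start of the episode above 0.02 m).
It also fails if it takes over 24 s, if anything falls off the work surface, if the arm or the gripper's body presses on something with over 40 N, if the wrist force passes 120 N, or if a joint passes its speed limit or range.

### The arm

A 6-joint arm with a two-finger parallel gripper is mounted at the origin on a cart in front of the work surface, level with it; the furniture and walls round the work are solid. World frame = base frame: x ahead of the robot, y to its left, z up, the work surface at z = 0. Lengths are in m, angles in rad, forces in N, time in s.
With the tool pointing down it reaches from about 0.375 to 0.9 m from the base axis. Payload 3.1 kg.
Tool frame: the origin (TCP) lies at the very end of the fingers, on their centre line; the grasp point (between the pads) lies 19 mm behind it; z points along the fingers, y is the direction in which the jaws open and shut (so a half turn about z gives the same grasp; the last joint's range is limited). The gripper opens to 85 mm and grips with 20 to 120 N. Pads are 22 mm wide; open, the fingers measure 114 mm over their backs; the gripper's body (76 mm by 85 mm) begins 54 mm behind the grasp point. The pads swing forward as they close: fully open they stand 13 mm farther back than shut.
Start: joints at [-1.315, 0.527, 1.433, -0, 1.181, -0.178], TCP at [0.263, -0.567, 0.231] pointing down, gripper open.
Joint ranges: [-3.08, 3.08], [-0.75, 2.2], [0.22, 2.44], [-1.43, 4.57], [0, 2.65], [-2.85, 2.85]. Speed limits (rad/s): [2.79, 2.79, 3.14, 3.14, 3.14, 3.14].

### API

Orientations are given as a unit quaternion [x, y, z, w].
In Python, from station import manip gives the robot as it stands.
- The arm moves only by the tool send_rows, never from a script. Its argument "motion" is a list of rows, each an object with "gripper": the finger opening in mm, from 0 to 85.4; "travel": the shift along the tool's x, y, z in mm, a list of three; "rotation": the turn, a rotation vector about the tool's x, y, z in degrees, a list of three. In form: [{"gripper": gripper, "travel": [x, y, z], "rotation": [ax, ay, az]}, ...]. A call has 1 to 12 rows; each row shifts and turns the commanded pose from where the row before left it, along the tool's axes as they then stand; what a row does not reach is not made up. A row lasts 1/12 s, in which the tool goes at most 41.7 mm and 7.16 degrees, less where a joint would pass 70% of its speed; a pose out of reach is approached as far as the arm can. A call is refused whole if a number of a shift passes 41.7 or a number of a turn 7.16, either way. A call with a gripper value outside its range is refused whole. The fingers move at their own pace and stop on an object; "newtons" is the grip in N (left out, the last holds). Time passes only in rows, so rows that do not move let the fingers close. It gives the time, the measured TCP pose, the force and the opening at its end, in the units of the state.
- manip.sense(): the state, without advancing time (a new reading comes with each control period).
- manip.snapshot(name): name is "side" or "top"; returns the picture (384x512x3 uint8, red, green, blue); there is no depth.
- manip.calibration(name): a dict with "fx", "fy", "cx", "cy" (pixels), "cam_to_world" (4x4, takes a point from camera to world coordinates). Camera axes: x right, y down, z forward; pixel columns grow to the right and rows downward; lengths in m; the calibration is good to about 2 mm. A picture is of the moment at which its call begins. calibration takes no time and is no camera call.
- manip.sign_off(): hands the job in, once; it reports no verdict.
The state is a dict: "t": time; "q": joint angles; "qd": joint speeds; "tau": joint torques, N m; "tcp_pos": TCP position; "tool_rot": TCP orientation; "force": force on the tool from outside, world axes, zero at the start; "ft_torque": the same for the moment, N m; "finger_gap": opening from 0.0 (shut) to 1.0 (fully open).
Only numpy, scipy, OpenCV 4.12 (cv2) and the standard library are available. Lean on these libraries where they do the work, as an engineer would, in place of code of your own. Each camera call takes 0.05 s, during which the arm holds its last target. There are 200 camera calls.

## Working session

There is one attempt and no reset: what is moved stays moved. The work goes in short steps, Python scripts to look and compute and a tool call to move; the robot and the scene stay as the last step left them, time stands still between calls to the robot, and variables do not carry over. Pictures are saved under pics/ and viewed, about 8 in all and at most 12, crops included, and the job is handed in when it is done.

Besides the shell and the picture viewer there is one more tool, called as a command line: name --argument value ..., lists and objects as JSON in quotes. send_rows: Moves the arm, as the interface text tells. Its arguments: {"type":"object","properties":{"motion":{"type":"array","items":{"type":"object","properties":{"gripper":{"type":"number"},"travel":{"type":"array","items":{"type":"number"}},"rotation":{"type":"array","items":{"type":"number"}}}}},"newtons":{"type":"number"}},"required":["motion"]}

```bash
mkdir -p pics
python3 - <<'E'
from station import manip
import cv2, numpy as np
for n in ("top","side"):
    cv2.imwrite(f"pics/{n}0.png", cv2.cvtColor(manip.snapshot(n),cv2.COLOR_RGB2BGR))
    c=manip.calibration(n); print(n,c["fx"],c["fy"],c["cx"],c["cy"]); print(np.round(c["cam_to_world"],3))
s=manip.sense(); print(s["t"],s["tcp_pos"],s["tool_rot"],s["finger_gap"],s["force"])
E
```

```text
top 405.7047552664974 405.7047552664974 251.61979179873936 188.87118988484497
[[-0.01  -0.997  0.072  0.514]
 [-1.     0.011  0.013  0.042]
 [-0.013 -0.072 -0.997  1.021]
 [ 0.     0.     0.     1.   ]]
side 401.05628567153116 401.05628567153116 262.54360011102864 191.07126256425448
[[-0.962 -0.173  0.213  0.374]
 [-0.275  0.619 -0.736  0.863]
 [-0.005 -0.766 -0.642  0.771]
 [ 0.     0.     0.     1.   ]]
0.1 [ 0.26256848 -0.5664553   0.2304403 ] [ 9.76570914e-01  2.15193593e-01 -2.22808987e-05 -9.83031939e-04] 1.0034274802059033 [ 1.37439727 -0.66318788  0.69776539]
```

View pics/top0.png

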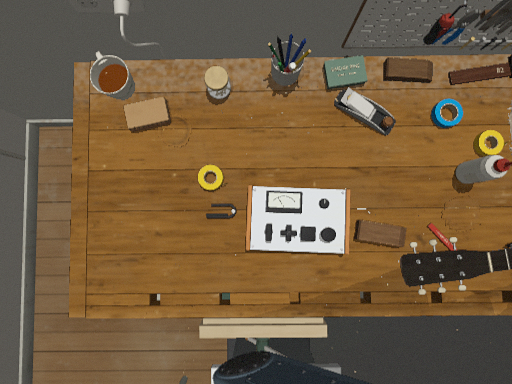

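View pics/side0.png

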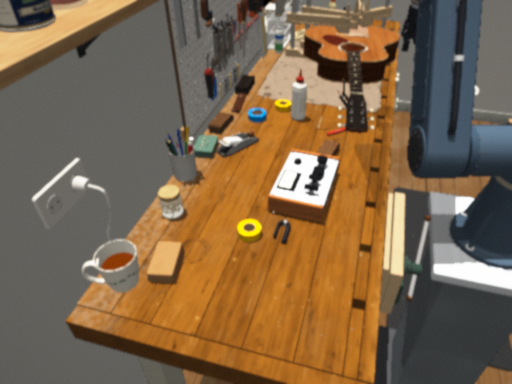

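The top view shows the test box at about (298,220). Its keys, left to right, are bar (268,233), cross (288,233), square (308,234) and round (328,235). The capo and tape lie to the left and the sanding block at (380,233). Next I'll measure the key centres.

```bash
cat > h.py <<'E'
import numpy as np, cv2
from station import manip
def ray(n,uv,z):
    c=manip.calibration(n); T=np.array(c["cam_to_world"])
    d=T[:3,:3]@[(uv[0]-c["cx"])/c["fx"],(uv[1]-c["cy"])/c["fy"],1]
    return T[:3,3]+d*(z-T[2,3])/d[2]
def proj(n,p):
    c=manip.calibration(n); T=np.array(c["cam_to_world"])
    x=T[:3,:3].T@(np.array(p)-T[:3,3]); return np.array([c["fx"]*x[0]/x[2]+c["cx"],c["fy"]*x[1]/x[2]+c["cy"]])
E
python3 - <<'E'
from h import *
im=cv2.imread("pics/top0.png"); r=im[180:262,240:360]
g=cv2.cvtColor(r,cv2.COLOR_BGR2GRAY)
m=(g<70).astype(np.uint8)
n,l,st,ce=cv2.connectedComponentsWithStats(m)
for i in range(1,n):
    if st[i,4]>30:
        uv=ce[i]+[240,180]; print(st[i],uv.round(1),ray("top",uv,.083).round(4),ray("top",uv,.0725).round(4))
w=cv2.inRange(r,(165,165,165),(255,255,255))
ct=max(cv2.findContours(w,0,2)[0],key=cv2.contourArea)
b=cv2.boxPoints(cv2.minAreaRect(ct))+[240,180]
P=np.array([ray("top",p,.055) for p in b]); print(b.round(1).tolist(),P.round(4)); print("centre",P.mean(0),"sides",[np.linalg.norm(P[i]-P[i-1]).round(4) for i in range(4)])
v=cv2.resize(im[180:262,240:360],None,fx=6,fy=6,interpolation=cv2.INTER_CUBIC)
s=cv2.resize(cv2.imread("pics/side0.png")[140:225,255:350],None,fx=5,fy=5,interpolation=cv2.INTER_CUBIC)
cv2.imwrite("pics/c1.png",v);
E
```

```text
[ 26  11  36  22 203] [283.8 206.6] [ 0.5399 -0.0205  0.083 ] [ 0.5402 -0.0212  0.0725]
[80 19  9  9 58] [323.6 203.6] [ 0.5458 -0.1121  0.083 ] [ 0.5462 -0.1139  0.0725]
[113  40   7  22 108] [356.6 231.2] [ 0.4818 -0.1862  0.083 ] [ 0.4814 -0.1887  0.0725]
[25 44  7 17 98] [268.4 232.1] [0.4817 0.0159 0.083 ] [0.4813 0.0156 0.0725]
[ 41  45  16  16 115] [288.3 232.9] [ 0.4794 -0.0297  0.083 ] [ 0.479  -0.0305  0.0725]
[ 61  47  14  14 192] [307.6 233.4] [ 0.4779 -0.074   0.083 ] [ 0.4775 -0.0753  0.0725]
[ 81  48  15  14 153] [327.9 234.2] [ 0.4756 -0.1205  0.083 ] [ 0.4752 -0.1223  0.0725]
[  5  56  98  21 204] [287.1 251.6] [ 0.4367 -0.0263  0.083 ] [ 0.4358 -0.0271  0.0725]
[[249.7, 249.3], [252.2, 185.5], [345.8, 189.1], [343.3, 253.0]] [[ 0.4405  0.0598  0.055 ]
 [ 0.5918  0.0524  0.055 ]
 [ 0.5806 -0.1703  0.055 ]
 [ 0.43   -0.1604  0.055 ]]
centre [ 0.51073077 -0.05459785  0.055     ] sides [np.float64(0.2205), np.float64(0.1515), np.float64(0.2229), np.float64(0.1509)]
```

View pics/c1.png

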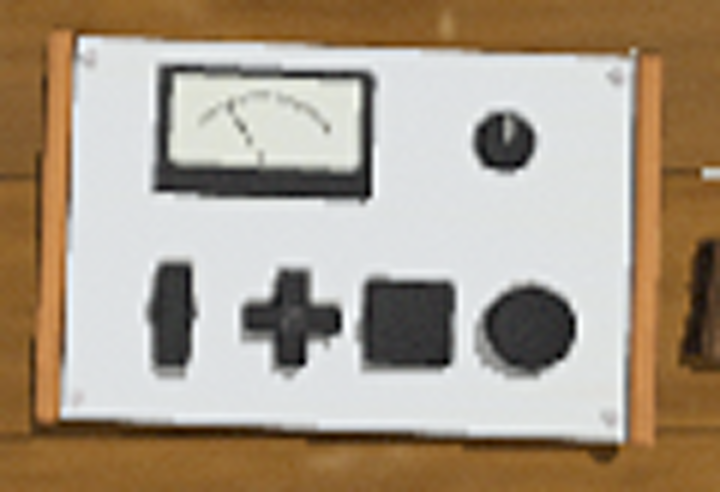

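The crop confirms it: the round cap is at crop (531,327), which is about (0.475, -0.121) in world. Key spacing comes out at 45 to 46 mm against the 46 mm given, and the row yaw is about -2.6°. I'll shut the fingers and travel over at the current height.

send_rows --motion '[{"gripper": 0,"travel": [15,-12,0]},{"gripper": 0,"travel": [29,-24,0]},{"gripper": 0,"travel": [29,-24,0]},{"gripper": 0,"travel": [29,-24,0]},{"gripper": 0,"travel": [29,-24,0]},{"gripper": 0,"travel": [29,-24,0]},{"gripper": 0,"travel": [29,-24,0]},{"gripper": 0,"travel": [29,-24,0]},{"gripper": 0,"travel": [29,-24,0]},{"gripper": 0,"travel": [29,-24,0]},{"gripper": 0,"travel": [29,-24,0]},{"gripper": 0,"travel": [29,-24,0]}]' --newtons 30

```text
validation failed for argument at $.mo...
```

send_rows --motion '[{"gripper": 0,"travel": [29,-24,0]},{"gripper": 0,"travel": [17,-15,0]},{"gripper": 0,"travel": [0,0,0],"rotation": [0,0,6.85]},{"gripper": 0,"travel": [0,0,20],"rotation": [0,0,6.85]},{"gripper": 0,"travel": [0,0,30],"rotation": [0,0,6.85]},{"gripper": 0,"travel": [0,0,30],"rotation": [0,0,6.85]},{"gripper": 0,"travel": [0,0,20]},{"gripper": 0,"travel": [0,0,0]},{"gripper": 0,"travel": [0,0,0]}]'

```text
validation failed for argument at $.mo...
```

Run:
```python
from h import *
from scipy.spatial.transform import Rotation as R
s=manip.sense(); p=np.array(s["tcp_pos"]); M=R.from_quat(s["tool_rot"]).as_matrix()
print(s["t"],p,s["force"],s["finger_gap"]); print(M.round(3))
print("tool-frame mm to key", (M.T@(np.array([.475,-.1212,.083])-p)*1e3).round(1))
a=manip.snapshot("side"); b=manip.snapshot("top")
u=proj("side",p); print("tcp px",u,proj("side",[.475,-.1212,.083]),proj("top",p))
f=lambda i,c:cv2.resize(cv2.cvtColor(i,cv2.COLOR_RGB2BGR)[c[1]-30:c[1]+45,c[0]-50:c[0]+50],None,fx=6,fy=6,interpolation=cv2.INTER_CUBIC)
cv2.imwrite("pics/c2.png",f(a,u.astype(int)))
```

```text
0.1 [ 0.26256848 -0.5664553   0.2304403 ] [ 1.37439727 -0.66318788  0.69776539] 1.0034274802059033
[[ 0.907  0.42  -0.   ]
 [ 0.42  -0.907  0.002]
 [ 0.    -0.002 -1.   ]]
tool-frame mm to key [ 379.8 -314.4  148.2]
tcp px [409.03155018  59.67605545] [322.1502821  157.65418982] [581.99065624 348.9196206 ]
```

View pics/c2.png

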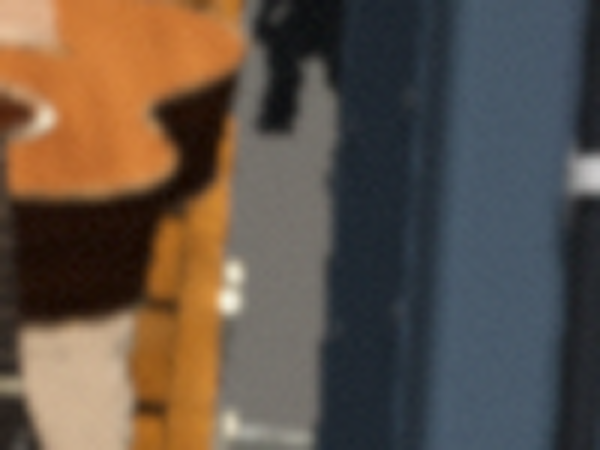

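Both calls were refused because every row needs all three fields, so the arm hasn't moved. The picture just shows the arm still at its start. I'll resend with complete rows.

send_rows --motion '[{"gripper": 0,"travel": [15,-12,0],"rotation": [0,0,0]},{"gripper": 0,"travel": [29,-24,0],"rotation": [0,0,0]},{"gripper": 0,"travel": [29,-24,0],"rotation": [0,0,0]},{"gripper": 0,"travel": [29,-24,0],"rotation": [0,0,0]},{"gripper": 0,"travel": [29,-24,0],"rotation": [0,0,0]},{"gripper": 0,"travel": [29,-24,0],"rotation": [0,0,0]},{"gripper": 0,"travel": [29,-24,0],"rotation": [0,0,0]},{"gripper": 0,"travel": [29,-24,0],"rotation": [0,0,0]},{"gripper": 0,"travel": [29,-24,0],"rotation": [0,0,0]},{"gripper": 0,"travel": [29,-24,0],"rotation": [0,0,0]},{"gripper": 0,"travel": [29,-24,0],"rotation": [0,0,0]},{"gripper": 0,"travel": [29,-24,0],"rotation": [0,0,0]}]' --newtons 30

```text
t: 1.2
tcp_pos: [0.4502, -0.1745, 0.2314]
tool_rot: [0.977, 0.215, 0.0, 0.0]
force: [0.9, -0.3, -0.5]
finger_gap: 0.001
```

send_rows --motion '[{"gripper": 0,"travel": [29,-24,0],"rotation": [0,0,0]},{"gripper": 0,"travel": [16,-14,0],"rotation": [0,0,0]},{"gripper": 0,"travel": [0,0,0],"rotation": [0,0,6.85]},{"gripper": 0,"travel": [0,0,20],"rotation": [0,0,6.85]},{"gripper": 0,"travel": [0,0,30],"rotation": [0,0,6.85]},{"gripper": 0,"travel": [0,0,30],"rotation": [0,0,6.85]},{"gripper": 0,"travel": [0,0,30],"rotation": [0,0,0]},{"gripper": 0,"travel": [0,0,15],"rotation": [0,0,0]},{"gripper": 0,"travel": [0,0,0],"rotation": [0,0,0]},{"gripper": 0,"travel": [0,0,0],"rotation": [0,0,0]}]'

```text
t: 2.03
tcp_pos: [0.4743, -0.1227, 0.1057]
tool_rot: [1.0, -0.022, -0.001, -0.0]
force: [1.2, -1.0, 1.0]
finger_gap: -0.001
```

```bash
cat > chk.py <<'E'
from h import *
import sys
from scipy.spatial.transform import Rotation as R
s=manip.sense(); p=np.array(s["tcp_pos"]); M=R.from_quat(s["tool_rot"]).as_matrix()
print(s["t"],p,s["force"],s["finger_gap"]); print(M.round(3))
print("tool-frame mm to key", (M.T@(np.array([.475,-.1212,.083])-p)*1e3).round(1))
a=manip.snapshot("side"); b=manip.snapshot("top")
print("tcp px",proj("side",p),"key px",proj("side",[.475,-.1212,.083]))
f=lambda i,c:cv2.resize(cv2.cvtColor(i,cv2.COLOR_RGB2BGR)[c[1]-45:c[1]+45,c[0]-35:c[0]+35],None,fx=6,fy=6,interpolation=cv2.INTER_CUBIC)
g=lambda i,c:cv2.resize(cv2.cvtColor(i,cv2.COLOR_RGB2BGR)[c[1]-45:c[1]+45,c[0]-60:c[0]+60],None,fx=6,fy=6,interpolation=cv2.INTER_CUBIC)
cv2.imwrite(f"pics/{sys.argv[1]}.png",np.hstack([f(a,(313,170))]))
cv2.imwrite(f"pics/{sys.argv[1]}t.png",g(b,(300,220)))
E
python3 chk.py c3
```

```text
2.0333 [ 0.47425897 -0.12265445  0.1057478 ] [ 1.16429209 -0.98036353  0.99001738] -0.0012861298743519327
[[ 0.999 -0.044 -0.002]
 [-0.044 -0.999  0.001]
 [-0.002 -0.001 -1.   ]]
tool-frame mm to key [ 0.7 -1.5 22.7]
tcp px [323.18912978 151.04595659] key px [322.1502821  157.65418982]
```

View pics/c3.png

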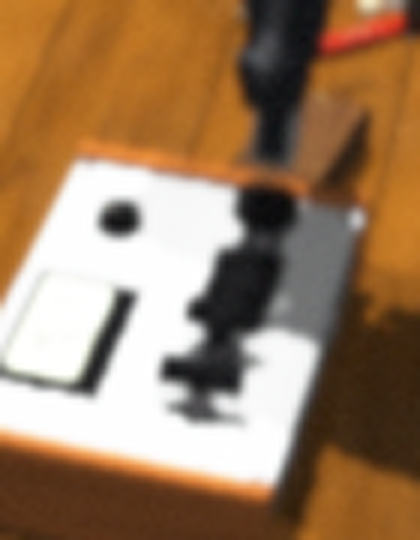

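The side view shows the shut fingertips at crop (276,165) directly above the round cap at (267,207), in line with the projections of (323,151) and (322,158). The offset is about 1.5 mm, so I'll go down in small steps.

send_rows --motion '[{"gripper": 0,"travel": [1,-1,10],"rotation": [0,0,0]},{"gripper": 0,"travel": [0,0,8],"rotation": [0,0,0]},{"gripper": 0,"travel": [0,0,3],"rotation": [0,0,0]},{"gripper": 0,"travel": [0,0,2],"rotation": [0,0,0]},{"gripper": 0,"travel": [0,0,2],"rotation": [0,0,0]},{"gripper": 0,"travel": [0,0,2],"rotation": [0,0,0]},{"gripper": 0,"travel": [0,0,2],"rotation": [0,0,0]},{"gripper": 0,"travel": [0,0,2],"rotation": [0,0,0]},{"gripper": 0,"travel": [0,0,2],"rotation": [0,0,0]},{"gripper": 0,"travel": [0,0,0],"rotation": [0,0,0]}]'

```text
t: 2.97
tcp_pos: [0.4757, -0.1219, 0.073]
tool_rot: [1.0, -0.022, -0.0, -0.0]
force: [-1.1, 0.2, 1.2]
finger_gap: 0.001
```

send_rows --motion '[{"gripper": 0,"travel": [0,0,1.5],"rotation": [0,0,0]},{"gripper": 0,"travel": [0,0,1],"rotation": [0,0,0]},{"gripper": 0,"travel": [0,0,1],"rotation": [0,0,0]},{"gripper": 0,"travel": [0,0,0.5],"rotation": [0,0,0]},{"gripper": 0,"travel": [0,0,0],"rotation": [0,0,0]},{"gripper": 0,"travel": [0,0,0],"rotation": [0,0,0]}]'

```text
t: 3.47
tcp_pos: [0.4758, -0.122, 0.0694]
tool_rot: [1.0, -0.022, 0.0, 0.0]
force: [0.4, 0.8, 1.1]
finger_gap: 0.002
```

send_rows --motion '[{"gripper": 0,"travel": [0,0,0.5],"rotation": [0,0,0]},{"gripper": 0,"travel": [0,0,0.5],"rotation": [0,0,0]},{"gripper": 0,"travel": [0,0,0],"rotation": [0,0,0]},{"gripper": 0,"travel": [0,0,0],"rotation": [0,0,0]}]'

```text
t: 3.8
tcp_pos: [0.4758, -0.122, 0.069]
tool_rot: [1.0, -0.022, 0.0, 0.0]
force: [-1.1, 1.1, 6.4]
finger_gap: 0.002
```

The force has risen to 6.4 N at z = 69.0 mm, which is the hard stop. I'll press slightly more, hold, then go straight up.

send_rows --motion '[{"gripper": 0,"travel": [0,0,0.5],"rotation": [0,0,0]},{"gripper": 0,"travel": [0,0,0],"rotation": [0,0,0]},{"gripper": 0,"travel": [0,0,0],"rotation": [0,0,0]},{"gripper": 0,"travel": [0,0,0],"rotation": [0,0,0]},{"gripper": 0,"travel": [0,0,0],"rotation": [0,0,0]},{"gripper": 0,"travel": [0,0,0],"rotation": [0,0,0]}]'

```text
t: 4.3
tcp_pos: [0.4758, -0.122, 0.0689]
tool_rot: [1.0, -0.022, 0.0, 0.0]
force: [-1.7, 1.1, 11.5]
finger_gap: -0.005
```

send_rows --motion '[{"gripper": 0,"travel": [0,0,-3],"rotation": [0,0,0]},{"gripper": 0,"travel": [0,0,-5],"rotation": [0,0,0]},{"gripper": 0,"travel": [0,0,-10],"rotation": [0,0,0]},{"gripper": 0,"travel": [0,0,-25],"rotation": [0,0,0]},{"gripper": 0,"travel": [0,0,-35],"rotation": [0,0,0]},{"gripper": 0,"travel": [0,0,-35],"rotation": [0,0,0]},{"gripper": 0,"travel": [0,35,-20],"rotation": [0,0,0]},{"gripper": 0,"travel": [0,40,0],"rotation": [0,0,0]},{"gripper": 0,"travel": [0,40,0],"rotation": [0,0,0]},{"gripper": 0,"travel": [0,40,0],"rotation": [0,0,0]},{"gripper": 0,"travel": [0,40,0],"rotation": [0,0,0]},{"gripper": 0,"travel": [0,20,0],"rotation": [0,0,0]}]'

```text
t: 5.3
tcp_pos: [0.4661, -0.3419, 0.2018]
tool_rot: [1.0, -0.024, 0.001, 0.002]
force: [1.1, -0.1, 0.1]
finger_gap: 0.003
```

```bash
python3 chk.py c4
python3 - <<'E'
from h import *
a=cv2.imread("pics/c4t.png"); b=cv2.imread("pics/c4.png"); print(a.shape,b.shape)
cv2.imwrite("pics/c5.png",np.hstack([cv2.resize(a[:,:],(440,330)),cv2.resize(b,(350,450))[:330]]))
E
```

```text
5.3 [ 0.46612329 -0.34191318  0.2018419 ] [ 1.12350716 -0.14455963  0.06261403] 0.0031857121674568013
[[ 0.999 -0.047  0.002]
 [-0.047 -0.999 -0.004]
 [ 0.002  0.004 -1.   ]]
tool-frame mm to key [  -1.8 -221.4  117.9]
tcp px [339.83511895  88.58953391] key px [322.1502821  157.65418982]
(540, 720, 3) (540, 420, 3)
```

View pics/c4.png

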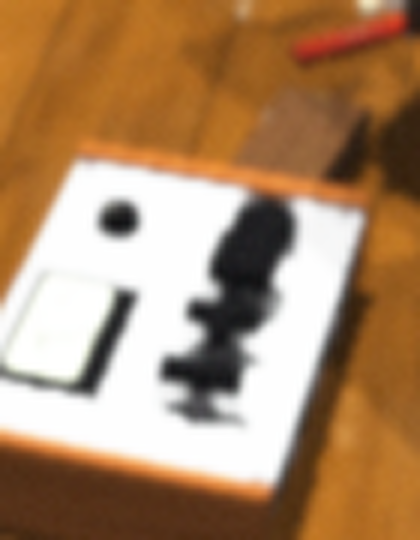

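View pics/c4t.png

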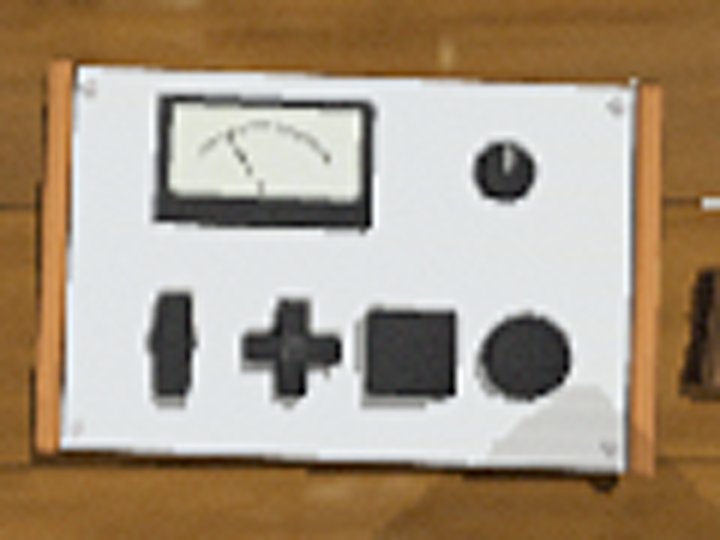

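After release, the square cap at crop (410,352) is raised: it has shifted outward and now throws a shadow. The round cap at (527,356) has shifted inward by about 0.8 px, as a 10 mm drop should. Bar and cross look unchanged. I'll let the arm settle, check this numerically, then hand in.

send_rows --motion '[{"gripper": 0,"travel": [0,0,0],"rotation": [0,0,0]},{"gripper": 0,"travel": [0,0,0],"rotation": [0,0,0]},{"gripper": 0,"travel": [0,0,0],"rotation": [0,0,0]},{"gripper": 0,"travel": [0,0,0],"rotation": [0,0,0]}]'

```text
t: 5.73
tcp_pos: [0.4662, -0.335, 0.2009]
tool_rot: [1.0, -0.021, -0.0, -0.0]
force: [-0.2, -1.0, 0.2]
finger_gap: 0.003
```

Run:
```python
from h import *
now=cv2.cvtColor(manip.snapshot("top"),cv2.COLOR_RGB2BGR); old=cv2.imread("pics/top0.png")
g=lambda i:cv2.cvtColor(i,cv2.COLOR_BGR2GRAY).astype(np.float32)
a,b=g(old),g(now)
for nm,u,v,x,y in (("bar",268,232,.4817,.0159),("cross",288,233,.4794,-.0297),("square",308,233,.4775,-.0753),("round",328,234,.475,-.1212)):
    c=[]
    for i in (a,b):
        l,ce=cv2.connectedComponentsWithStats((i[v-14:v+13,u-11:u+12]<70).astype(np.uint8))[2:]
        c.append(ce[1+np.argmax(l[1:,4])])
    print(nm,"shift px",(c[1]-c[0]).round(2),"up-vs-latched",(proj("top",[x,y,.083])-proj("top",[x,y,.0725])).round(2))
d=cv2.absdiff(old,now).max(2); 
for nm,(x0,x1,y0,y1) in dict(capo=(204,238,202,220),tape=(196,225,163,192),block=(354,408,217,248)).items(): print(nm,"changed px",int((d[y0:y1,x0:x1]>50).sum()))
s=manip.sense(); print(s["t"],s["force"],s["tcp_pos"],np.abs(s["qd"]).max())
```

```text
bar shift px [-0.03 -0.01] up-vs-latched [0.13 0.16]
cross shift px [ 0.03 -0.06] up-vs-latched [0.35 0.17]
square shift px [0.46 0.14] up-vs-latched [0.57 0.17]
round shift px [-0.71 -0.04] up-vs-latched [0.79 0.18]
capo changed px 0
tape changed px 0
block changed px 5
5.7833 [-0.10020089  0.53602012 -0.64484206] [ 0.46629912 -0.3352193   0.20094307] 0.008050730493689064
```

The shifts match square up and round latched; bar and cross are unchanged and the bystanders are in place. Handing in.

```bash
python3 -c "
from station import manip
print(manip.sign_off())"
```

```text
the job is handed in; nothing more can be done
None
```

The test box is switched over: the round key is latched down, the square key has popped up, and the job was handed in at about 5.8 s of the 24 s allowed. I pressed the round key with shut fingers to its stop at z ≈ 69 mm (6 to 11 N), held it there for about half a second, lifted straight off and moved clear.

**Keys:** In the last top view the square cap had shifted (0.46, 0.14) px, where fully popping up should give (0.57, 0.17). The round cap had shifted (-0.71, -0.04) px, where latching should give (-0.79, -0.18). Bar and cross moved less than 0.1 px. These are sub-pixel readings, so they show the direction clearly but not the exact travel.

**Surroundings:** No pixels changed over the capo or the tape. Five changed over the sanding block, which I put down to shadow from the arm; it does not look like movement. The arm is at rest about 0.2 m up with force readings at noise level.

**What went wrong:** My first two move calls were refused because some rows left out the rotation. The arm did not move and nothing was affected.

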